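# Fetch the blue rice press from under the sash

## Robot

A 6-joint arm with a two-finger parallel gripper is mounted at the origin on the work surface. World frame = base frame: x ahead of the robot, y to its left, z up, the work surface at z = 0. Lengths are in m, angles in rad, forces in N, time in s.
With the tool pointing down it reaches from about 0.25 to 0.775 m from the base axis. Payload 4 kg.
Tool frame: the origin (TCP) lies on the centre line of the jaws, within the pads' length; the fingertips stand env.finger_overhang ahead of it and the grasp point (between the pads) lies 11 mm behind it (env.finger_overhang is the distance from the TCP to the fingertips, in m); z points along the fingers, y is the line along which they close (so a half turn about z gives the same grasp; the last joint's range is limited). The gripper opens to 94 mm and grips with 3 to 60 N. Pads are 16 mm wide; open, the fingers measure 119 mm over their backs; the gripper's body (75 mm by 177 mm) begins 78 mm behind the grasp point.
Start: joints at [-1.365, 0.087, 1.371, -0, 1.684, -0.103], TCP at [0.167, -0.524, 0.214] pointing down, gripper open.
Joint ranges: [-3.1, 3.1], [-0.76, 2.03], [0.27, 2.55], [-1.08, 4.22], [0.17, 2.65], [-2.57, 2.57]. Speed limits (rad/s): [2.79, 2.79, 3.14, 3.14, 3.14, 3.14].

## Interface

Orientations are given as a unit quaternion [x, y, z, w].
In Python, from workcell import env gives the robot as it stands. The module is installed in compiled form; this text tells all that it offers. Calls block until the motion is done:
- env.goto(position, orientation): joint-space move of the TCP to a pose.
- env.move_straight(position, orientation=None, max_speed=0.15, stop_force=None): straight line of the TCP; orientation=None keeps the orientation; max_speed is the mean speed in m/s. With stop_force (N) it stops when the force on the tool has changed by that much, and returns True; else False.
- env.goto_joints(angles): joint-space move.
- env.command_gripper(opening, strength=None): opening from 0.0 (shut) to 1.0 (fully open); strength is the grip in N (None keeps the last); returns when the fingers have stopped.
- env.pause(seconds).
- env.solve_ik(position, orientation): joint angles nearest the present ones, or None.
- env.get_state(): the state.
- env.read_camera(name): name is "scene" or "top" or "wrist"; returns the picture (420x560x3 uint8, blue, green, red); there is no depth.
- env.camera_info(name): a dict with "fov_y" (degrees; the focal length in pixels is half the picture's height over the tangent of half this angle, whatever the lens; pixels are square), "cx", "cy" (the principal point, pixels), "rvec" (rotation vector, rad) and "tvec" (3), from world to camera coordinates, as OpenCV has them. Camera axes: x right, y down, z forward; pixel columns grow to the right and rows downward; lengths in m; the calibration is good to about 2 mm. A picture is of the moment at which its call begins: read the wrist's pose just before it. camera_info takes no time and is no camera call; for the wrist camera it gives the pose at the moment of the call.
A pose or a line that the arm cannot do raises env.IKError and nothing moves.
- env.sign_off(): hands the job in; it is judged then, once.
The state is a dict: "clock": time; "joints": joint angles; "qd": joint speeds; "joint_efforts": joint torques, N m; "tcp_pos": TCP position; "eef_rot": TCP orientation; "contact_force": force on the tool from outside, world axes, zero at the start; "torque": the same for the moment, N m; "gripper_width": opening from 0.0 (shut) to 1.0 (fully open); "grasp_force": force on a finger pad.
Only numpy, scipy, OpenCV 4.12 (cv2) and the standard library are available. Lean on these libraries where they do the work, as an engineer would, in place of code of your own. Each camera call takes 0.05 s, during which the arm holds its last target. There are 200 camera calls.

## Task

Raise the clear sash of the drying case by its orange pull, high enough that it stays up by itself when let go, and leave it up. Then reach in under it, take out the blue square rice press and set it down gently, standing upright, in the empty cream tray beside the case. Leave the white round press where it stands.

Things in the scene. Friction and masses are not known exactly. Their poses are not given: they have to be found in the camera images.
- sash (a joint): Clear sash 400 wide, 235 tall, blue-edged, sliding up between 480 mm posts on the robot side of a drying case 240 deep, floor 6 mm, roofed with rods 250 mm up: presses reached only under the sash. Value m: 0 shut, 0.22 top stop; gap below = value + 5 mm. Lifts with up to 10 N. Let go below about 0.09 it slides shut, above 0.10 friction holds it; 0.20 gives a hand room.
- sash_pull (a point): Grip point of the orange pull: an upright fin in mid-sash, 14 mm thick (y), 36 tall (z), standing out to 85 mm before the sash. The point is mid-thickness and mid-height, 55 mm before the sash, 115 mm above the table when shut, and rises with the sash. x points level into the case, square to the sash; z up. Pinch it across y from above, hand tilted back about 45 degrees.
- press_blue_mid (a point): The wanted blue rice press: square base 56 x 56 x 20 mm, round upright grip 24 mm thick (free from 20 to 72 mm above the underside), knob 28 mm on top, 90 mm tall, 0.11 to 0.23 kg. The point is on its axis half-way up, 45 mm above its underside; z up its axis. It stands in the case about 75 mm behind the sash, 85 mm left or right of the middle (inner half-width 202).
- press_white_mid (a point): The white rice press, to be left alone: the same grip, on a round base 60 mm across and 20 mm tall, 90 mm tall in all. The point lies on its axis half-way up, 45 mm above its underside. It stands in the case on the other side of the middle, about 170 mm from the blue one.
- tray_in (a point): Middle of the inner floor of the cream open tray, to the robot's right of the case: outside 210 mm (its x) by 190 mm (its y) and 40 mm tall, walls 6 mm, fixed to the table. Its z axis is up.
There are look-alikes about, which are no part of the job. What is shaped like the part that bears press_blue_mid but pink is not meant.

How it is judged:
On the way:
1. the sash is up by at least 100 mm and stays there with nothing holding it (value of joint sash above 0.1 m and contact force between each of the arm, the fingers and sash below 0.1 N), for 0.3 s.
At the end, for the whole second after the job is handed in: The blue press stands on the tray's floor, inside its walls, upright within 10 degrees, at rest; the sash is still up by at least 100 mm; the white press is within 30 mm of where it began (value of joint sash above 0.1 m and x of press_blue_mid in the frame of tray_in between -0.085 and 0.085 m and y of press_blue_mid in the frame of tray_in between -0.075 and 0.075 m and z of press_blue_mid in the frame of tray_in between 0.038 and 0.052 m and angle between press_blue_mid's own z axis and vertical below 0.17 rad and linear speed of press_blue below 0.03 m/s and distance of press_white_mid from where it was at the start of the episode below 0.03 m); the robot touches nothing.
It fails at once if the white press is moved by more than 30 mm or knocked over (distance of press_white_mid from where it was at the start of the episode above 0.03 m or angle between press_white_mid's own z axis and vertical above 0.6 rad).
It fails at once if the blue press is dropped (from more than about 25 mm) (linear speed of press_blue above 0.7 m/s and contact force between the fingers and press_blue below 0.05 N).
It also fails if it takes over 64 s, if anything falls off the work surface, if the arm or the gripper's body presses on something with over 40 N, if the wrist force passes 120 N, or if a joint passes its speed limit or range.

## Working session

There is one attempt and no reset: what is moved stays moved. The work goes in short steps, each a Python script; the robot and the scene stay as the last script left them, time stands still between calls to the robot, and variables do not carry over. Pictures are saved under pics/ and viewed, at most 10 in all, crops included, and the job is handed in when it is done.

```bash
mkdir -p pics; python3 - <<'E'
from workcell import env
import cv2,numpy as np
a=env.read_camera("scene");b=env.read_camera("top")
cv2.imwrite("pics/s.png",a);cv2.imwrite("pics/t.png",b)
for n in("scene","top","wrist"):print(n,env.camera_info(n))
print(env.finger_overhang,env.get_state())
E
```

```text
scene {'fov_y': 50.3392635806522, 'cx': 284.17539451875183, 'cy': 210.1917865178392, 'rvec': array([ 1.7412576 ,  2.19706658, -0.54843608]), 'tvec': array([ 0.25212772, -0.42624294,  1.3964254 ])}
top {'fov_y': 47.814235253295266, 'cx': 289.18592915942895, 'cy': 208.7267393861222, 'rvec': array([ 2.11730266, -2.15149788,  0.10772681]), 'tvec': array([-0.09433756,  0.57418455,  0.89063658])}
wrist {'fov_y': 68.70492056165214, 'cx': 278.5150477225278, 'cy': 208.4834747613878, 'rvec': array([-2.36469126,  1.72538731,  0.22478859]), 'tvec': array([-0.54908792, -0.02666496,  0.39015158])}
0.008 {'clock': 0.1, 'joints': array([-1.36509294e+00,  8.78958486e-02,  1.37205636e+00,  2.48897231e-06,
        1.68360571e+00, -1.03116737e-01]), 'qd': array([-0.00078313, -0.00236143, -0.00285923, -0.00037631,  0.00083804,
        0.00055364]), 'joint_efforts': array([ 1.55958165e-03, -3.41253912e+01, -3.03300083e+01,  7.18680024e-02,
        3.04331887e-02, -9.10778567e-05]), 'tcp_pos': array([ 0.16705642, -0.52352801,  0.21243687]), 'eef_rot': array([ 9.88101935e-01,  1.53797268e-01, -4.91453621e-05, -9.81404720e-04]), 'contact_force': array([ 0.11903139,  1.05242209, -0.2176469 ]), 'torque': array([-0.01229462, -0.03116934,  0.03564478]), 'grasp_force': 0.0, 'gripper_width': 1.001188464363568}
```

View pics/s.png

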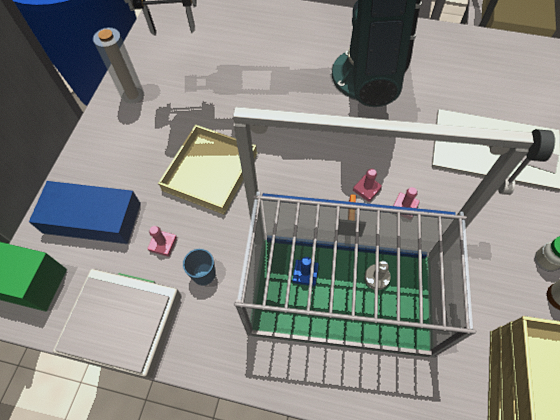

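View pics/t.png

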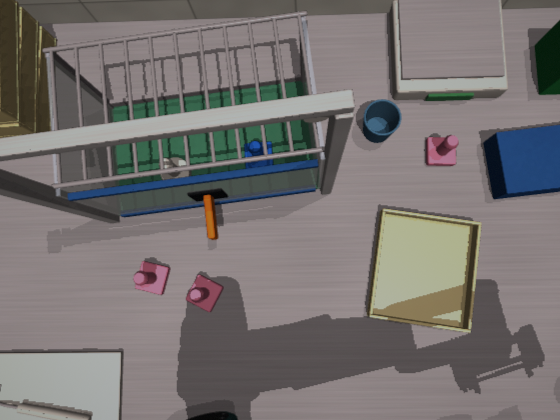

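The scene view shows blue press at ~(305,270), white at ~(378,275), pull at ~(352,207) and tray at ~(208,168). In the top view they are blue (258,150), white (175,167), pull (210,215) and tray (425,270). The pink presses, at top (440,150), (152,278) and (203,293), are look-alikes of the wrong colour. The blue bin/box and blue cup aren't press shapes.

```bash
cat > h.py <<'E'
import cv2,numpy as np
from workcell import env
def cam(n):
    c=env.camera_info(n);R=cv2.Rodrigues(c["rvec"])[0];f=210/np.tan(np.radians(c["fov_y"]/2))
    return R,np.array(c["tvec"]),f,c["cx"],c["cy"]
def ray(c,p):
    R,t,f,cx,cy=c;return -R.T@t,R.T@np.array([(p[0]-cx)/f,(p[1]-cy)/f,1])
def plane(c,p,z):
    o,d=ray(c,p);return o+d*(z-o[2])/d[2]
def proj(c,P):
    R,t,f,cx,cy=c;q=R@np.array(P)+t;return np.array([cx+f*q[0]/q[2],cy+f*q[1]/q[2]])
def tri(a,p,b,q):
    o,d=ray(a,p);s,e=ray(b,q);k=np.linalg.lstsq(np.c_[d,-e],s-o,rcond=None)[0]
    return (o+d*k[0]+s+e*k[1])/2,np.linalg.norm(o+d*k[0]-s-e*k[1])
def mask(im,lo,hi,roi):
    m=cv2.inRange(cv2.cvtColor(im,cv2.COLOR_BGR2HSV),lo,hi);k=np.zeros_like(m);x0,y0,x1,y1=roi;k[y0:y1,x0:x1]=255
    return m&k
def blobs(m,amin=15):
    n,l,s,c=cv2.connectedComponentsWithStats(m)
    return [(s[i].tolist(),c[i].round(1).tolist()) for i in range(1,n) if s[i][4]>=amin],l
E
python3 - <<'E'
from h import *
S,T=cam("scene"),cam("top");s=cv2.imread("pics/s.png");t=cv2.imread("pics/t.png")
mo=mask(t,(5,150,80),(20,255,255),(180,170,240,260));print("pull top",blobs(mo)[0],cv2.minAreaRect(cv2.findNonZero(mo)))
ms=mask(s,(5,130,60),(20,255,255),(330,185,370,240));print("pull scene",blobs(ms)[0])
mb=mask(t,(105,150,60),(125,255,255),(40,130,330,220));print("blue top",blobs(mb)[0])
print("blue scene",blobs(mask(s,(105,150,60),(125,255,255),(270,245,340,300)))[0])
my=mask(t,(20,50,60),(35,255,255),(350,190,500,350));
c=max(cv2.findContours(my,0,2)[0],key=cv2.contourArea);r=cv2.minAreaRect(c);print(r)
q=cv2.approxPolyDP(cv2.convexHull(c),8,True)[:,0];
P=np.array([plane(T,p,0.04) for p in q]);print(q.tolist(),P.round(3).tolist(),P.mean(0),[np.linalg.norm(P[i]-P[i-1]).round(3) for i in range(len(P))])
def crop(im,x,y,w,h,k):return cv2.resize(im[y:y+h,x:x+w],None,fx=k,fy=k,interpolation=cv2.INTER_CUBIC)
cv2.imwrite("pics/c.png",np.vstack([crop(t,110,120,220,125,3.6),crop(s,240,190,220,38+0,3.6)])[:600])
cv2.imwrite("pics/c.png",np.hstack([crop(t,150,125,130,195,3),crop(s,260,165,130,195,3)])[:600,:800])
E
```

```text
pull top [([203, 195, 14, 45, 349], [209.0, 216.6])] ((209.0476531982422, 216.86215209960938), (44.667625427246094, 8.270816802978516), 82.50414276123047)
pull scene [([349, 194, 7, 8, 43], [352.3, 197.9])]
blue top [([244, 141, 19, 16, 234], [253.2, 148.5]), ([267, 142, 5, 12, 55], [269.1, 147.3]), ([68, 159, 250, 42, 2087], [198.0, 178.3]), ([219, 189, 96, 14, 207], [267.3, 195.6]), ([121, 204, 82, 13, 164], [162.8, 209.8])]
blue scene [([292, 257, 19, 28, 386], [301.7, 270.8]), ([313, 263, 6, 23, 76], [315.0, 273.1])]
((425.37939453125, 269.9184875488281), (105.32811737060547, 111.58751678466797), 7.480885982513428)
[[382, 209], [480, 222], [470, 330], [369, 315]] [[0.568, -0.284, 0.04], [0.54, -0.469, 0.04], [0.338, -0.437, 0.04], [0.367, -0.251, 0.04]] [ 0.45341585 -0.36041683  0.04      ] [np.float64(0.204), np.float64(0.188), np.float64(0.204), np.float64(0.188)]
```

View pics/c.png

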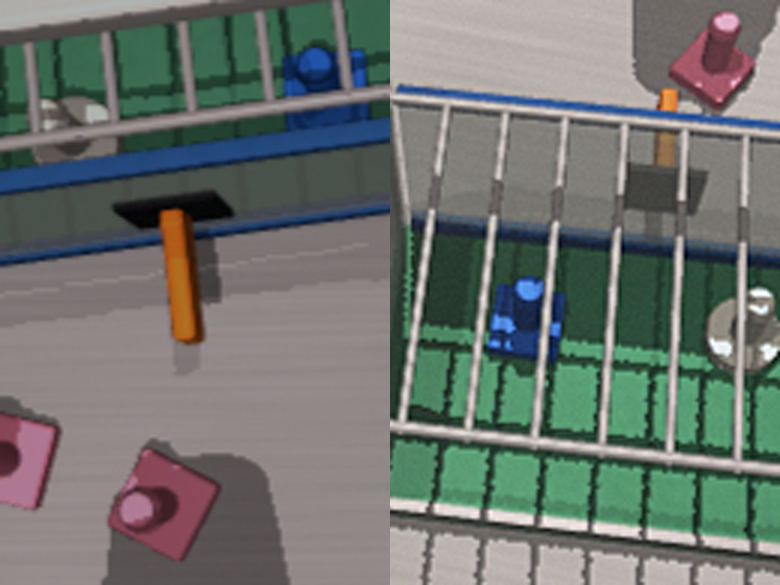

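The enlarged crop confirms the target. The blue square-based press has its knob at top (255,147) and scene (307,262), while the white one is round-based. Both stand in the case. The pink ones in front of the sash, near top (203,293) and (152,278), are to be avoided.

```bash
python3 - <<'E'
from h import *
S,T=cam("scene"),cam("top");t=cv2.imread("pics/t.png")
print("knob",tri(T,(255.3,146.7),S,(306.7,261.7)), plane(T,(255.3,146.7),.084),plane(S,(306.7,261.7),.084))
print("fin", *[plane(T,p,.133).round(3) for p in((208,195),(211,236.7))], tri(T,(208,195),S,(349,212)))
m=mask(t,(105,120,40),(125,255,255),(110,185,325,220));pts=cv2.findNonZero(m)[:,0]
lo={};[lo.__setitem__(x,max(lo.get(x,0),y)) for x,y in pts]
L=np.array([(x,y) for x,y in lo.items()]);k=np.polyfit(L[:,0],L[:,1],1);print(k,L[:,0].min(),L[:,0].max())
A,B=[plane(T,(x,np.polyval(k,x)),.005) for x in(L[:,0].min(),L[:,0].max())];print(A,B,np.linalg.norm(A-B))
d=B-A;print("into-case yaw",np.degrees(np.arctan2(d[0],-d[1]))) 
for n,p in(("pinkA",(195,295)),("pinkB",(140,279)),):print(n,plane(T,p,.083))
print("pink base",plane(T,(206,293),.02),plane(T,(152,278),.02),"beam",plane(T,(340,105),.48),plane(T,(0,150),.48))
print("white base",plane(T,(176,166),.02),"w scene knob",plane(S,(383.3,265),.084))
E
```

```text
knob (array([ 0.68514248, -0.04249224,  0.08764707]), np.float64(0.0005756373075951267)) [ 0.68620787 -0.04238553  0.084     ] [ 0.68368604 -0.04239093  0.084     ]
fin [0.587 0.037 0.133] [0.513 0.031 0.133] (array([0.58074251, 0.02874824, 0.16880281]), np.float64(0.0012839152679071418))
[-1.01554729e-01  2.24215815e+02] 110 315
[0.57489787 0.26585914 0.005     ] [ 0.60992121 -0.15538642  0.005     ] 0.42269901120326675
into-case yaw 4.75277417216959
pinkA [0.41025923 0.06943514 0.083     ]
pinkB [0.44056335 0.17210435 0.083     ]
pink base [0.41124434 0.06251261 0.02      ] [0.44177349 0.17031896 0.02      ] beam [ 0.61997377 -0.17320431  0.48      ] [0.58013747 0.18609286 0.48      ]
white base [0.66715443 0.12674195 0.02      ] w scene knob [0.65203255 0.12881199 0.084     ]
```

```bash
cat >> h.py <<'E'
from scipy.spatial.transform import Rotation as Ro
Y=np.radians(4.75);U=np.array([np.cos(Y),np.sin(Y),0]);V=np.array([-np.sin(Y),np.cos(Y),0])
PULL=np.array([.543,.0335,.115]);BLUE=np.array([.685,-.0424,.054]);TRAY=np.array([.4534,-.3604,0])
def ori(yaw,tilt):  # tilt below level
    u=np.array([np.cos(yaw),np.sin(yaw),0]);v=np.array([-u[1],u[0],0]);a=u*np.cos(tilt)-np.array([0,0,np.sin(tilt)])
    return Ro.from_matrix(np.c_[np.cross(-v,a),-v,a]).as_quat(),a
E
python3 - <<'E'
from h import *
q,a=ori(Y,np.pi/4)
for dz,b in((0,.1),(0,-.011),(.21,-.011),(.21,.1)):print(dz,b,env.solve_ik(PULL-a*b+[0,0,dz],q))
for t in(15,25,30,35,45):
    q,a=ori(Y,np.radians(t));print(t,*[None if (j:=env.solve_ik(BLUE+.011*a-U*k,q)) is None else j.round(2) for k in(0,.1,.2)])
    for y in(-38,-20,0):
        q,b=ori(np.radians(y),np.radians(t));j=env.solve_ik(TRAY+[0,0,.055]+.011*b,q);print("  tray",y,None if j is None else j.round(2))
R,t,*_=cam("wrist");print("wrist cam rel tcp in tool axes",Ro.from_quat(env.get_state()["eef_rot"]).inv().apply(-R.T@t-env.get_state()["tcp_pos"]))
E
```

```text
0 0.1 [-0.21451544 -0.67345243  2.19422187  0.27302328  0.87648458  1.18007329]
0 -0.011 [-0.13834131 -0.34769769  2.17723872  0.29697392  0.55891279  1.15921128]
0.21 -0.011 [-0.13834131 -0.47508634  1.8321045   0.1832285   1.01907737  1.31624514]
0.21 0.1 [-0.21451544 -0.64444989  1.76580258  0.21909694  1.26431179  1.29028095]
15 [-0.34  0.27  2.16  2.47  0.69 -1.14] [-0.49  0.11  2.38  2.33  0.8  -1.1 ] None
  tray -38 [-0.9   0.07  2.42  2.77  0.69 -1.34]
  tray -20 [-1.22  0.14  2.35  2.    0.94 -0.95]
  tray 0 [-1.36  0.29  2.14  1.55  1.24 -0.82]
25 [-0.32  0.16  2.12  2.13  0.43 -0.78] [-0.45 -0.04  2.33  1.98  0.53 -0.71] [-0.7  -0.31  2.54  1.66  0.7  -0.52]
  tray -38 [-0.89 -0.08  2.37  2.49  0.34 -1.05]
  tray -20 [-1.17 -0.01  2.3   1.71  0.73 -0.61]
  tray 0 [-1.31  0.16  2.11  1.38  1.11 -0.6 ]
30 [-0.3   0.13  2.08  1.79  0.34 -0.44] [-0.43 -0.08  2.3   1.69  0.44 -0.41] [-0.66 -0.36  2.5   1.43  0.63 -0.26]
  tray -38 [-0.87 -0.13  2.33  2.07  0.21 -0.61]
  tray -20 [-1.14 -0.06  2.27  1.51  0.66 -0.39]
  tray 0 [-1.28  0.11  2.09  1.27  1.05 -0.48]
35 [-0.29  0.11  2.03  1.34  0.31  0.02] [-0.4  -0.11  2.25  1.34  0.41 -0.04] [-0.61 -0.39  2.45  1.19  0.6   0.01]
  tray -38 [-0.86 -0.15  2.28  1.23  0.17  0.23]
  tray -20 [-1.1  -0.09  2.23  1.29  0.62 -0.16]
  tray 0 [-1.24  0.08  2.07  1.16  1.01 -0.35]
45 [-0.26  0.11  1.92  0.61  0.43  0.76] [-0.36 -0.11  2.14  0.7   0.48  0.61] [-0.52 -0.38  2.34  0.74  0.63  0.49]
  tray -38 [-0.84 -0.15  2.17  0.36  0.37  1.11]
  tray -20 [-1.03 -0.1   2.13  0.85  0.64  0.31]
  tray 0 [-1.16  0.03  2.    0.91  0.97 -0.07]
wrist cam rel tcp in tool axes [ 7.37101572e-02 -9.62226728e-05 -1.70619150e-01]
```

```bash
python3 - <<'E'
from h import *
q,a=ori(Y,np.pi/4);T=PULL+.011*a
env.command_gripper(.7)
env.goto(T-.1*a,q);env.move_straight(T,q,.12)
env.command_gripper(0,30)
s=env.get_state();print(s["gripper_width"],s["grasp_force"],s["contact_force"],s["clock"])
env.move_straight(T+[0,0,.212],q,.1)
s=env.get_state();print(s["gripper_width"],s["grasp_force"],s["contact_force"],s["tcp_pos"]-T,s["clock"])
env.command_gripper(.6);env.move_straight(T+[0,0,.212]-.1*a,q,.15);env.pause(.4)
print(env.get_state()["clock"])
cv2.imwrite("pics/s2.png",np.hstack([env.read_camera("scene")[:,150:540],env.read_camera("top")[:,0:400]]))
E
```

```text
0.15524914576219234 29.848830154223833 [ 0.19889989  4.4546465  -0.53573408] 4.8167
0.15242421400080064 29.804622244555503 [ 1.66398654  5.72740403 -1.82941097] [-1.62767026e-04  1.00635982e-03  2.11255026e-01] 7.0833
9.1
```

View pics/s2.png

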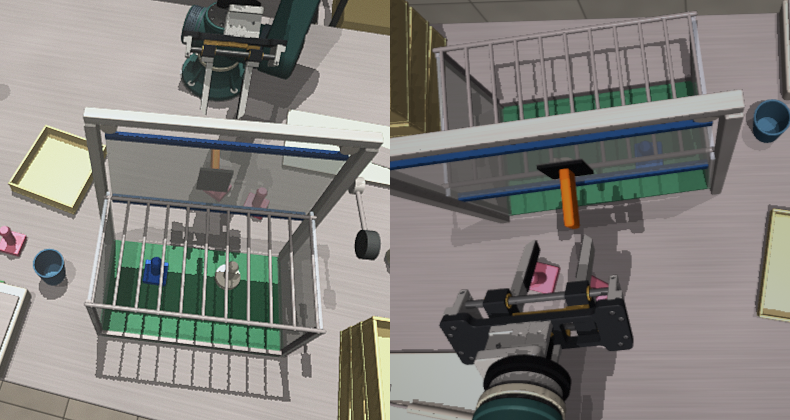

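The sash stays up: its lower edge is raised in both views, and the gripper is clear of the pull. The blue press is at scene ~(306,268). Next I go to the pre-reach pose and check with the wrist camera.

```bash
python3 - <<'E'
from h import *
t=np.radians(25);q,a=ori(Y,t);G=BLUE+.011*a
q2,_=ori(Y-.2,np.radians(35));env.goto([.46,-.1,.26],q2)
env.goto(G-.16*U,q)
s=env.get_state();print(s["tcp_pos"]-(G-.16*U),s["joints"].round(2),s["contact_force"].round(1),s["clock"])
C=cam("wrist");im=env.read_camera("wrist");cv2.imwrite("pics/w.png",im)
print(proj(C,BLUE+[0,0,.03]),proj(C,BLUE-[0,0,.048]))
h=mask(im,(105,150,50),(125,255,255),(0,0,560,420));print(blobs(h,60)[0])
E
```

```text
Traceback (most recent call last):
workcell.IKError: the arm cannot take that pose within its joint ranges
```

```bash
python3 - <<'E'
from h import *
t=np.radians(25);q,a=ori(Y,t);G=BLUE+.011*a
for x,y,z,ti,ya in((.46,-.1,.26,45,Y-.2),(.46,-.1,.26,45,Y-.5),(.5,-.1,.22,35,Y-.2),(.5,-.1,.2,45,Y-.4),(.48,-.1,.2,60,Y-.3)):
    q2,_=ori(ya,np.radians(ti))
    try:env.goto([x,y,z],q2);print("via",x,ti);break
    except env.IKError:pass
env.goto(G-.16*U,q)
s=env.get_state();print(s["tcp_pos"]-(G-.16*U),s["joints"].round(2),s["contact_force"].round(1),s["clock"])
C=cam("wrist");im=env.read_camera("wrist");cv2.imwrite("pics/w.png",im)
print(proj(C,BLUE+[0,0,.03]),proj(C,BLUE-[0,0,.048]))
h=mask(im,(105,150,50),(125,255,255),(0,0,560,420));print(blobs(h,60)[0])
E
```

```text
via 0.46 45
[ 1.18024964e-03 -6.99723887e-05  1.58755805e-03] [-0.58 -0.19  2.46  1.81  0.61 -0.61] [ 0.2 -0.5  1.6] 11.45
[278.9956671  105.71403173] [278.8337135  177.72073203]
[([249, 91, 58, 102, 3676], [278.1, 152.1])]
```

View pics/w.png

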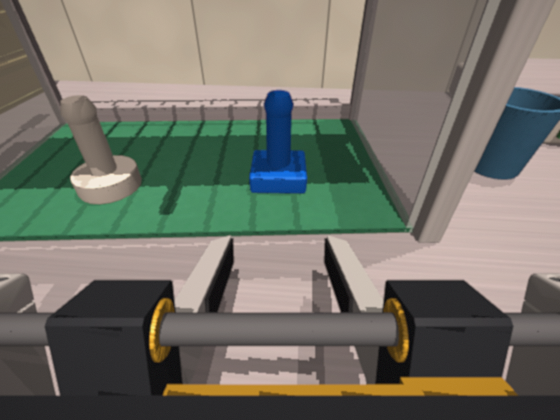

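The wrist view shows the blue press centred between the fingers, with its axis at column 278 (predicted 279) and knob at row ~104 (predicted 106). The white press is well to the left at (90,140). Now I reach in, grip and withdraw.

```bash
python3 - <<'E'
from h import *
t=np.radians(25);q,a=ori(Y,t);G=BLUE+.011*a
hit=env.move_straight(G,q,.1,stop_force=10);s=env.get_state();print("hit",hit,s["tcp_pos"]-G,s["contact_force"])
if not hit:
    env.command_gripper(0,25);s=env.get_state();print("w mm",s["gripper_width"]*94,s["grasp_force"],s["contact_force"],s["clock"])
    if s["gripper_width"]*94>18:
        env.move_straight(G+[0,0,.02],q,.06);print(env.get_state()["contact_force"])
        env.move_straight(G+[0,0,.02]-.07*U,q,.1);env.move_straight(G+[0,0,.04]-.16*U,q,.1)
        s=env.get_state();print("w mm",s["gripper_width"]*94,s["grasp_force"],s["contact_force"],s["clock"])
        for y in(-38,-20,0,10):
          for ti in(25,30):
            qq,b=ori(np.radians(y),np.radians(ti));print(y,ti,*[None if (j:=env.solve_ik(TRAY+[0,0,z]+.011*b,qq)) is None else j.round(2) for z in(.053,.13)])
cv2.imwrite("pics/s3.png",np.hstack([env.read_camera("scene")[:,150:540],env.read_camera("top")[:,100:500]]))
E
```

```text
hit False [-4.66348779e-04 -7.85866210e-05 -2.11940746e-04] [0.67155087 0.32302    0.60302391]
w mm 23.615424750425834 24.999600648880005 [0.07377621 0.78249117 1.22845546] 13.8667
[-0.13504285  0.4139022  -2.41027538]
w mm 23.307036520857306 24.999085664749146 [ 0.35361198 -0.12389386 -2.38202335] 16.275
-38 25 [-0.89 -0.08  2.37  2.51  0.34 -1.06] [-0.89 -0.29  2.33  1.64  0.2  -0.17]
-38 30 [-0.87 -0.12  2.33  2.1   0.21 -0.64] [-0.87 -0.31  2.27  0.92  0.23  0.55]
-20 25 [-1.17 -0.    2.3   1.72  0.73 -0.62] [-1.17 -0.2   2.26  1.44  0.73 -0.25]
-20 30 [-1.14 -0.05  2.27  1.52  0.66 -0.41] [-1.14 -0.23  2.21  1.24  0.71 -0.04]
0 25 [-1.31  0.17  2.12  1.38  1.1  -0.61] [-1.31 -0.    2.08  1.29  1.15 -0.39]
0 30 [-1.28  0.12  2.09  1.27  1.05 -0.48] [-1.28 -0.03  2.05  1.18  1.12 -0.27]
10 25 [-1.33  0.26  2.    1.26  1.26 -0.62] [-1.33  0.11  1.97  1.21  1.32 -0.44]
10 30 [-1.3   0.21  1.98  1.18  1.21 -0.52] [-1.3   0.07  1.94  1.12  1.28 -0.35]
```

View pics/s3.png

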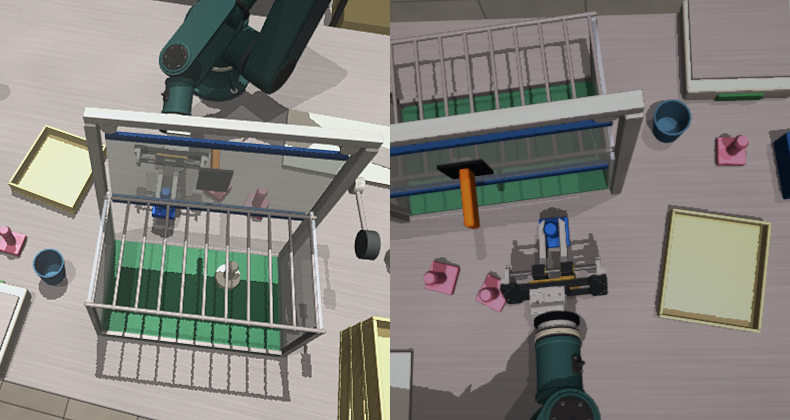

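The blue press is held at 23 mm width and is clear of the case at top ~(650,235) in the right half of the picture. The white one is untouched and the sash is still up. Next is the placing.

```bash
python3 - <<'E'
from h import *
t=np.radians(25);q,a=ori(Y,t);G=BLUE+.011*a
env.move_straight(G+[0,0,.09]-.16*U,q,.12)
qq,b=ori(0.,t);D=TRAY+.011*b
env.goto(D+[0,0,.14],qq);env.move_straight(D+[0,0,.068],qq,.1);env.pause(.2)
hit=env.move_straight(D+[0,0,.044],qq,.02,stop_force=2.5)
s=env.get_state();print(hit,s["tcp_pos"]-D,s["contact_force"],s["gripper_width"]*94,s["clock"])
cv2.imwrite("pics/p1.png",np.hstack([env.read_camera("wrist")[:,100:460],env.read_camera("scene")[80:,100:300].repeat(1,0)[:340].copy() if 0 else cv2.resize(env.read_camera("scene")[100:310,150:350],(400,420))]))
E
```

```text
True [7.07939037e-05 1.57550159e-04 5.39707566e-02] [0.19975498 0.13988552 3.19702436] 23.443743741255272 19.95
```

View pics/p1.png

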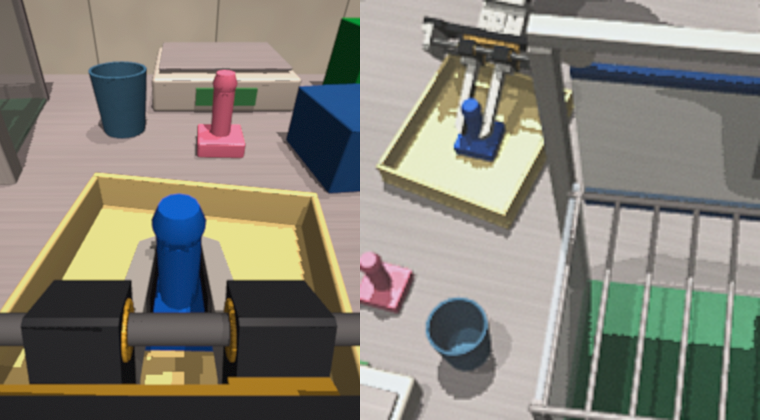

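The press stands upright on the tray floor: contact came at grasp height 54 mm, so the underside is at 6 mm. Now I release and back off.

```bash
python3 - <<'E'
from h import *
t=np.radians(25);qq,b=ori(0.,t)
env.command_gripper(.35,5);env.command_gripper(.7)
p=env.get_state()["tcp_pos"];env.move_straight(p-.11*b,qq,.08)
p=env.get_state()["tcp_pos"];env.move_straight(p+[0,0,.08],qq,.1)
print(env.get_state()["contact_force"],env.get_state()["clock"])
T=cam("top");t_=env.read_camera("top");s_=env.read_camera("scene")
m=blobs(mask(t_,(105,150,50),(125,255,255),(370,205,480,335)),20)[0];print(m,[plane(T,x[1],.03)-TRAY for x in m])
cv2.imwrite("pics/f.png",np.hstack([s_[:,120:500],t_[:,150:550]]))
E
```

```text
[-0.1348621  -0.04754471  0.95017997] 23.6083
[([408, 255, 31, 28, 772], [422.3, 268.6])] [array([-0.00063603,  0.0027992 ,  0.03      ])]
```

View pics/f.png

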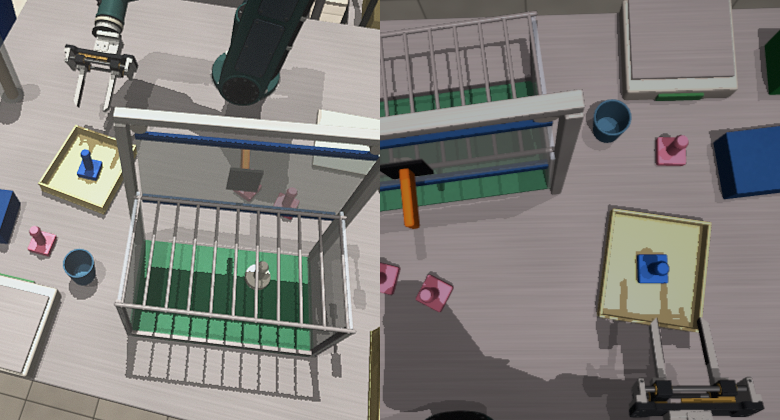

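The blue press stands upright in mid-tray, at (653,268) in the right half. The sash is up, the white press is in place at (258,275) in the left half, and the hand is clear.

```bash
python3 -c "
from workcell import env
print(env.sign_off())"
```

```text
the job is handed in; nothing more can be done
None
```

I've handed the job in: the sash is up and holding by itself, the blue press stands upright within about 3 mm of the tray's middle, and the white press was left where it stood; the judge returned no verdict.

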